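# Grade tumbler balls with the slotted scoop

## Robot

A 7-joint arm with a two-finger parallel gripper is mounted at the origin on a cart in front of the work surface, level with it; the furniture and walls round the work are solid. World frame = base frame: x ahead of the robot, y to its left, z up, the work surface at z = 0. Lengths are in m, angles in rad, forces in N, time in s.
With the tool pointing down it reaches from about 0.425 to 1.025 m from the base axis. Payload 9.4 kg.
Tool frame: the origin (TCP) lies between the finger pads, 19 mm behind the fingertips; this is the grasp point; z points along the fingers, y is the direction in which the jaws open and shut (so a half turn about z gives the same grasp; the last joint's range is limited). The gripper opens to 93 mm and grips with 3 to 60 N. Pads are 15 mm wide; open, the fingers measure 128 mm over their backs; the gripper's body (75 mm by 188 mm) begins 65 mm behind the grasp point.
Start: joints at [1.053, 0.599, -0.003, 1.599, 0.002, 0.943, -0.08], TCP at [0.309, -0.656, 0.237] pointing down, gripper open.
Joint ranges: [-2.57, 2.57], [-0.35, 1.97], [-1.29, 1.29], [0.11, 2.56], [-1.05, 4.19], [0.11, 1.86], [-2.63, 2.63]. Speed limits (rad/s): [2.22, 2.22, 3.01, 3.01, 3.14, 3.14, 3.14].

## Interface

Orientations are given as a rotation vector (axis times angle).
In Python, from workcell import env gives the robot as it stands. The module is installed in compiled form; this text tells all that it offers. Calls block until the motion is done:
- env.move_to(position, orientation): joint-space move of the TCP to a pose.
- env.servo_line(position, velocity=0.15, orientation=None, guard=None): straight line of the TCP; orientation=None keeps the orientation; velocity is the mean speed in m/s. With guard (N) it stops when the force on the tool has changed by that much, and returns True; else False.
- env.move_joints(angles): joint-space move.
- env.gripper_open() and env.close(strength=None): open the fingers fully, or close them until they stop; strength is the grip in N (None keeps the last).
- env.dwell(seconds).
- env.inverse_kinematics(position, orientation): joint angles nearest the present ones, or None.
- env.camera(name): name is "scene" or "top"; returns (picture, depth): 384x512x3 uint8, blue, green, red; 384x512 float32, m along the optical axis (not along the pixel's ray), 0 where there is no reading.
- env.camera_info(name): a dict with "K" (3x3 intrinsics, pixels), "rvec" (rotation vector, rad) and "tvec" (3), from world to camera coordinates, as OpenCV has them. Camera axes: x right, y down, z forward; pixel columns grow to the right and rows downward; lengths in m; the calibration is good to about 2 mm. A picture is of the moment at which its call begins. camera_info takes no time and is no camera call.
A pose or a line that the arm cannot do raises env.PlanningError and nothing moves.
- env.finish_job(): hands the job in, once; it reports no verdict.
Trained networks look in the newest picture that a camera, given by its name, has taken for a name from the list of things; names that differ only in an ending like _2 or _b are one class to them, and where a whole thing is asked for, a point or a joint stands for the part that bears it (a point fixed in the world has none). Each returns a list of dicts, best first, with "confidence" (0 to 1); they miss things now and then, are a little off and sometimes report something else, mostly with a low value. They report only what shows in the picture. A call takes as long as a camera call. They do not tell look-alikes from the thing itself.
- env.find_in(camera, query): "location" ([column, row] in pixels, amid what is visible of it).
- env.trace(camera, query): "mask" (384x512 bool, what is visible of it) and "location" ([column, row] in pixels, amid what is visible of it).
Readings, each from a call of its own:
- env.get_time(): time.
- env.get_q(): joint angles.
- env.get_joint_vel(): joint speeds.
- env.get_joint_efforts(): joint torques, N m.
- env.get_tcp_pos(): TCP position.
- env.get_tool_rot(): TCP orientation.
- env.get_contact_force(): force on the tool from outside, world axes, zero at the start.
- env.get_ft_torque(): the same for the moment, N m.
- env.get_width(): opening from 0.0 (shut) to 1.0 (fully open).
Only numpy, scipy, OpenCV 4.12 (cv2) and the standard library are available. Lean on these libraries where they do the work, as an engineer would, in place of code of your own. Each camera call takes 0.05 s, during which the arm holds its last target. There are 200 camera calls.

## Task

First make a rest for the scoop: push the standing beech block over the edge of the steel plate, so that it tips and lies flat on the plate on its broad side (do not lift it). Then take the slotted scoop out of the green dish by its handle, scoop the ceramic balls up so that the worn small ones fall back through the slots into the trough, and tip the full-size balls into the dish, as many scoops as it takes, never touching a ball with the gripper itself. Finish with every full-size ball in the dish, every worn ball in the trough, and the scoop standing upright on the middle of the lying block.

Things in the scene. Friction and masses are not known exactly. Their poses are not given: they have to be found in the camera images.
- trough: Fixed light-wood trough, open on top. Origin: middle of its underside; x along it to the far end, y left, z up. Inside 290 mm long (x -145..145), 122 mm wide (y -61..61); level floor, its top at z 6; walls 6 mm thick, tops at z 62. The balls lie in its far two thirds at the start, none nearer than x 0.
- trough_far (a point): Point on the trough's floor at the middle of the foot of its far end wall (x 145, y 0, z 6 mm in the trough's frame).
- plate: Fixed dark steel plate flat on the bench, left of the middle, 150 x 150 x 10 mm; origin at the middle of its underside, y to its left. Its left edge (y 75 mm) is the 10 mm high fence over which the block tips.
- block: Loose beech block with two dark stripes, 120 x 50 x 110 mm (own x, y, z), 0.37 to 0.55 kg, origin at its centre. Starts standing on its 120 x 50 end on the bench left of the plate, broad face about 5 to 30 mm from the plate's left edge. Tipped onto the plate it lies with its centre 35 mm and its upper broad face (120 x 110) 60 mm above the bench.
- scoop: Loose slotted steel scoop, wooden handle on top, 0.28 kg. Origin: on its underside below the handle; nose +x, z up. Bottom: four 5 mm round bars along x at y -43.5, -14.5, 14.5, 43.5 mm, from x -55 to free ends at x 45 (slots 24 mm wide, open at the nose). Back wall at x -55, side walls up to x 19, 40 mm high, 111 mm wide outside. Starts standing in the dish, nose roughly away from the robot.
- scoop_grip (a point): Middle of the scoop's handle, 97 mm above the scoop's underside: a wooden bar 26 mm thick along the scoop's x, 56 mm along y, from z 76 to 118 mm, under a cap 38 x 62 mm (z 118 to 126). Grip across the 26 mm from above, TCP here. A steel bridge 111 mm wide lies below, top at z 76. Axes as the scoop's.
- scoop_nose (a point): Middle of the scoop's nose: the line of the bars' free ends, 45 mm ahead of the scoop's origin.
- dish: Loose green enamelled rectangular steel dish, 154 mm (own x) by 216 mm (own y), 50 mm high, 0.65 kg, its long side pointing away from the robot; origin at the middle of its underside. Inner floor 3 mm up; inside 136 x 198 mm. It stands right of the trough.
- handpiece (a point): Lower end of the fixed flexible-shaft handpiece that hangs over the bench between plate and trough: a rod of 20 mm diameter from here (0.37 m above the bench) up to 0.52 m. Keep the wrist clear of it: cross the middle on the robot's side of it. The bench lamp is swung to the back.
- ball_1: Full-size white ceramic ball, 44 mm diameter, 80 g, origin at its centre; starts in the trough. Four to six are present. Rolls, but comes to rest soon.
- ball_2: Full-size white ceramic ball, 44 mm diameter, 80 g, origin at its centre; starts in the trough. Four to six are present. Rolls, but comes to rest soon.
- ball_3: Full-size white ceramic ball, 44 mm diameter, 80 g, origin at its centre; starts in the trough. Four to six are present. Rolls, but comes to rest soon.
- ball_4: Full-size white ceramic ball, 44 mm diameter, 80 g, origin at its centre; starts in the trough. Four to six are present. Rolls, but comes to rest soon.
- ball_5: Full-size white ceramic ball, 44 mm diameter, 80 g, origin at its centre; starts in the trough. Four to six are present. Rolls, but comes to rest soon.
- ball_6: Full-size white ceramic ball, 44 mm diameter, 80 g, origin at its centre; starts in the trough. Four to six are present. Rolls, but comes to rest soon.
- worn_1: Worn white ceramic ball, 18 mm diameter, 12 g, origin at its centre; starts in the trough. Two to five are present.
- worn_2: Worn white ceramic ball, 18 mm diameter, 12 g, origin at its centre; starts in the trough. Two to five are present.
- worn_3: Worn white ceramic ball, 18 mm diameter, 12 g, origin at its centre; starts in the trough. Two to five are present.
- worn_4: Worn white ceramic ball, 18 mm diameter, 12 g, origin at its centre; starts in the trough. Two to five are present.
- worn_5: Worn white ceramic ball, 18 mm diameter, 12 g, origin at its centre; starts in the trough. Two to five are present.
Things that resemble listed ones, but are neither listed nor needed, are in the scene too. Leave any yellow look-alike of the ball_2 alone.

How it is judged:
By the outcome, as a careful person would: the job done as asked, in the order asked, and still so for the second after the job is handed in, with the robot touching nothing.
Of ball_1, ball_2, ball_3, ball_4, ball_5, ball_6 only 4 to 6 are there at a start; the rules pass over those that are not, and their reading is None.
Of worn_1, worn_2, worn_3, worn_4, worn_5 only 2 to 5 are there at a start; the rules pass over those that are not, and their reading is None.
At some moment in a run one of dish may be knocked a few centimetres aside while the robot is not near it.
Once in a run the grip may slacken for a moment while it holds something.
It also fails if it takes over 210 s, if anything falls off the work surface, if the arm or the gripper's body presses on something with over 40 N, if the wrist force passes 120 N, or if a joint passes its speed limit or range.

## Working session

There is one attempt and no reset: what is moved stays moved. The work goes in short steps, each a Python script; the robot and the scene stay as the last script left them, time stands still between calls to the robot, and variables do not carry over. Pictures are saved under pics/ and viewed, about 12 in all and at most 16, crops included, and the job is handed in when it is done.

```bash
mkdir -p pics; ls; python3 - <<'E'
from workcell import env
import cv2,numpy as np
a,_=env.camera("scene"); b,_=env.camera("top")
cv2.imwrite("pics/s1.png",cv2.resize(a,(800,600))); cv2.imwrite("pics/t1.png",cv2.resize(b,(800,600)))
for c in("scene","top"):
    i=env.camera_info(c); R=cv2.Rodrigues(i["rvec"])[0]; print(c,i["K"].round(1).tolist(),(-R.T@i["tvec"]).round(3),R[2].round(2))
print(env.get_time(),env.get_tcp_pos(),env.get_tool_rot())
E
```

```text
pics
scene [[471.2, 0.0, 258.2], [0.0, 471.2, 197.4], [0.0, 0.0, 1.0]] [-0.098 -0.864  1.527] [ 0.44  0.48 -0.76]
top [[390.4, 0.0, 255.8], [0.0, 390.4, 187.8], [0.0, 0.0, 1.0]] [ 0.207 -0.293  1.346] [ 0.35  0.2  -0.91]
0.1 [ 0.30916963 -0.65532824  0.23663664] [-3.06425430e+00 -6.86797385e-01  6.92773369e-04]
```

View pics/s1.png

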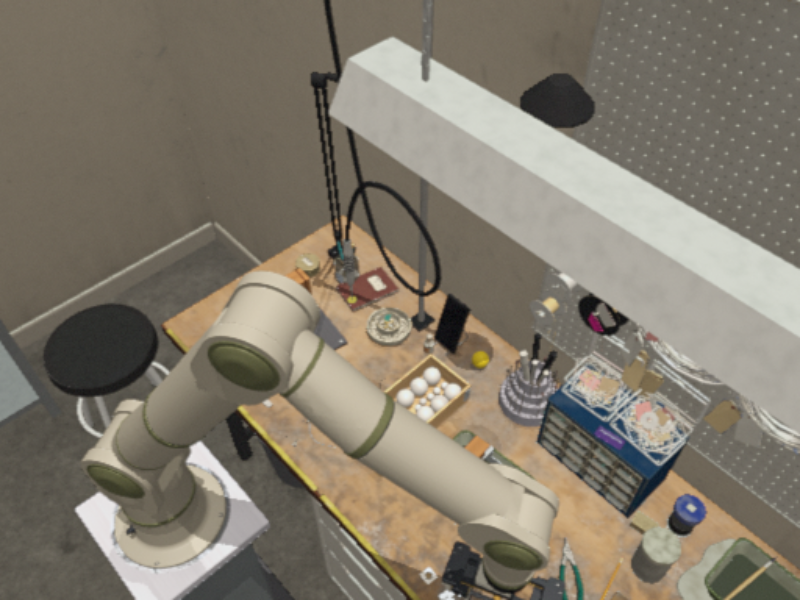

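View pics/t1.png

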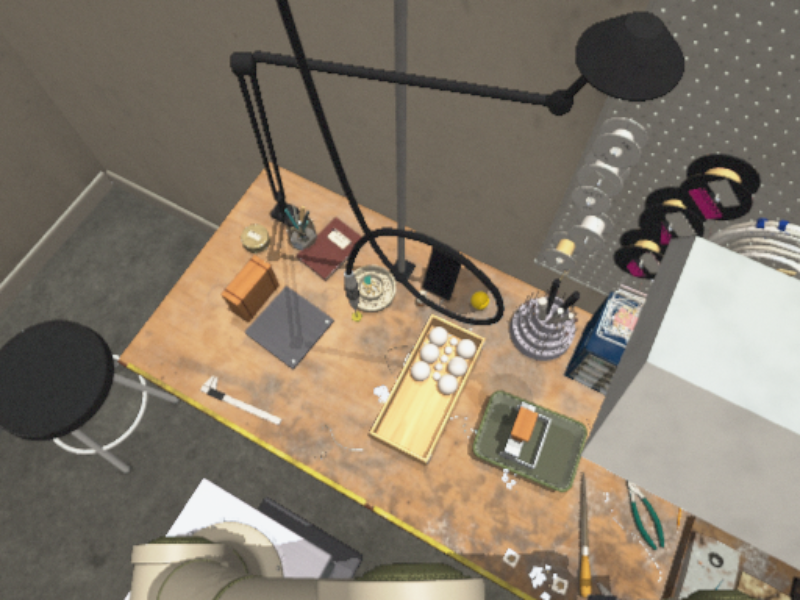

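The top view (800 px scale) shows:
- Block at (250,290), plate at (290,327), trough at (428,390).
- Six full balls around (420–466, 336–384), with small worn ones between them.
- Dish with the scoop at (530,440), scoop handle at (523,425).

Look-alikes:
- The yellow ball at (480,300), to be left alone.
- A second green tray at (745,575) in the scene view. It holds a pencil and no scoop, so it isn't the dish.
- The maroon book at (330,247), which isn't the plate.

```bash
cat > h.py <<'E'
from workcell import env
import cv2,numpy as np
from scipy.spatial.transform import Rotation as Ro
def snap(c):
    p,d=env.camera(c); i=env.camera_info(c); R=cv2.Rodrigues(i["rvec"])[0]; t=np.array(i["tvec"]).ravel(); K=np.array(i["K"])
    v,u=np.mgrid[:384,:512]; n=np.stack([(u-K[0,2])/K[0,0],(v-K[1,2])/K[1,1],np.ones_like(u)],-1)
    X=(n*d[...,None]-t)@R; X[d==0]=np.nan
    return p,X
def ray(c,px,z):
    i=env.camera_info(c); R=cv2.Rodrigues(i["rvec"])[0]; t=np.array(i["tvec"]).ravel(); K=np.array(i["K"])
    o=-R.T@t; r=R.T@np.linalg.solve(K,[px[0],px[1],1.]); return o+r*(z-o[2])/r[2]
def pix(c,P):
    i=env.camera_info(c); return cv2.projectPoints(np.atleast_2d(P).astype(float),i["rvec"],i["tvec"],np.array(i["K"]),None)[0][:,0]
def tr(c,q): return env.trace(c,q)
def rect(P):
    (c,s,a)=cv2.minAreaRect((P[:,:2]*1000).astype(np.float32)); return np.round(c,1),np.round(s,1),round(a,1)
E
python3 - <<'E'
from h import *
p,X=snap("top")
cv2.imwrite("pics/crop.png",cv2.resize(p[185:325,130:400],None,fx=2.9,fy=2.9,interpolation=cv2.INTER_CUBIC))
for q in["trough","plate","block","dish","scoop","scoop_grip","ball_1","worn_1","handpiece","trough_far","scoop_nose"]:
    for r in tr("top",q)[:8]:
        if r["confidence"]<.3: continue
        m=r["mask"]; P=X[m]; P=P[~np.isnan(P).any(1)]
        z=P[:,2] if len(P) else np.array([np.nan])
        print(q,round(r["confidence"],2),np.round(r["location"],1),m.sum(),"z",np.percentile(z,[2,25,50,75,98]).round(3),"med",np.median(P,0).round(3) if len(P) else"")
        if len(P)>8:
            print("   all",rect(P)); hi=P[P[:,2]>np.percentile(z,97)-.006]; print("   top",rect(hi),len(hi))
E
```

```text
trough 0.86 [269.3 262.2] 2594 z [0.001 0.005 0.008 0.03  0.065] med [ 0.5   -0.168  0.008]
   all (array([ 545.6, -167.7]), array([303.4, 146.6]), 2.0)
   top (array([ 545.9, -173.5]), array([303.1, 134.1]), 1.8) 373
plate 0.81 [181.8 209. ] 1628 z [0.002 0.008 0.01  0.012 0.016] med [0.525 0.181 0.01 ]
   all (array([529. , 184.6]), array([153.4, 155.2]), 82.0)
   top (array([526.8, 183.8]), array([151.1, 149.9]), 82.2) 965
block 0.87 [158.9 184.8] 905 z [0.003 0.054 0.103 0.109 0.114] med [0.542 0.276 0.103]
   all (array([556.1, 292. ]), array([ 84. , 141.9]), 68.8)
   top (array([550.1, 292.7]), array([ 50.7, 118.8]), 84.7) 332
block 0.54 [345.5 287. ] 2518 z [0.008 0.013 0.016 0.037 0.053] med [ 0.547 -0.431  0.016]
   all (array([ 552.7, -417.9]), array([169.5, 226.4]), 6.3)
   top (array([ 545.4, -413.6]), array([154.7, 215.8]), 5.8) 410
dish 0.87 [344.2 285.8] 2503 z [0.007 0.013 0.016 0.037 0.053] med [ 0.548 -0.431  0.016]
   all (array([ 553.6, -412.1]), array([171.6, 214.7]), 5.4)
   top (array([ 545.1, -413.2]), array([155.1, 214.9]), 5.8) 401
scoop 0.88 [331.6 276.3] 4
[... 1491 characters left out ...]
7.9 245.9] 129 z [0.026 0.037 0.043 0.046 0.051] med [ 0.571 -0.207  0.043]
   all (array([ 572. , -206.4]), array([40.9, 40. ]), 72.7)
   top (array([ 575.5, -207.7]), array([26.7, 30.1]), 70.8) 45
ball_1 0.41 [269.5 260.2] 2787 z [0.    0.005 0.008 0.031 0.064] med [ 0.506 -0.17   0.008]
   all (array([ 545.3, -170.5]), array([304. , 144.2]), 2.6)
   top (array([ 545.7, -173.5]), array([302.7, 134.1]), 1.8) 411Traceback (most recent call last):
  File "<stdin>", line 5, in <module>
  File "h.py", line 14, in tr
    def tr(c,q): return env.trace(c,q)
                        ~~~~~~~~~^^^^^
ValueError: it knows: ball, block, dish, plate, scoop, scoop_grip, scoop_nose, trough, trough_far, worn
```

View pics/crop.png

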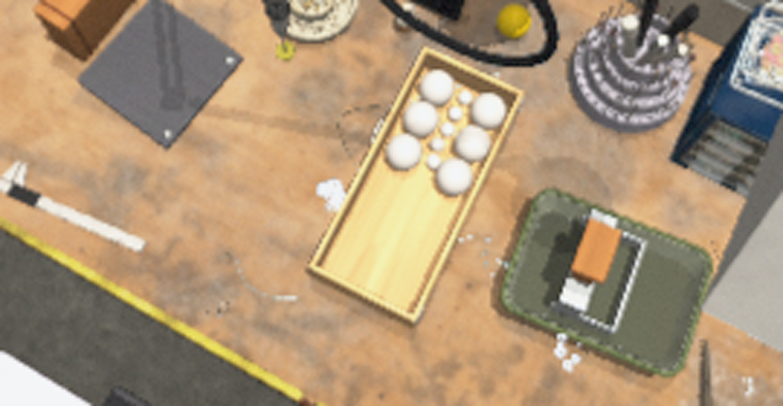

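The crop shows six full balls in two rows of three, with five worn ones between them. The trough is clear in its near half, and the scoop's handle is at crop pixel (597,250). Next I'll locate the obstacles and check IK for the poses I plan to use.

```bash
cat >> h.py <<'E'
def toolR(yaw,pitch=0,flip=1,roll=0):
    """tool orientation so that jaw (tool y) is along scoop x at world yaw; pitch>0 = nose down"""
    S=Ro.from_euler('ZYX',[yaw,pitch,roll])
    T=np.array([[0,flip,0],[flip,0,0],[0,0,-1]],float) # columns: tool x,y,z in scoop frame
    return (S*Ro.from_matrix(T))
E
python3 - <<'E'
from h import *
p,X=snap("top")
hp=[(350,285),(350,272),(280,210),(400,268),(345,262)]
for u,v in hp: print((u,v),X[int(v*.64),int(u*.64)].round(3), ray("top",(u*.64,v*.64),.37).round(3))
# tall stuff map: cells of 5cm with max z>0.12
P=X[~np.isnan(X).any(2)]; P=P[(P[:,0]>.3)&(P[:,0]<1.0)&(abs(P[:,1])<.7)]
for lo in(.14,.2,.35,.5):
    Q=P[(P[:,2]>lo)&(P[:,2]<lo+.15)]; c,n=np.unique((Q[:,:2]*20).round().astype(int),axis=0,return_counts=True)
    print(lo,[(int(a*50),int(b*50),int(k)) for (a,b),k in zip(c,n) if k>3])
def ik(n,pos,yaw,pitch=0,flip=1):
    q=env.inverse_kinematics(pos,toolR(yaw,pitch,flip).as_rotvec()); print(n,flip,None if q is None else np.round(q,2))
for f in(1,-1):
    ik("push0",[.56,.36,.12],-.14,0,f); ik("push1",[.55,.24,.12],-.14,0,f); ik("mid",[.42,.1,.35],0,0,f)
    ik("grip",[.547,-.384,.1],.1,0,f)
    for pt in(-.35,0,.5,.7,.9): ik(f"pour{pt}",[.55,-.41,.15],.1,pt,f)
    for pt in(-.35,-.2,0): ik(f"tr{pt}",[.6,-.17,.12],.03,pt,f)
    ik("trn",[.47,-.17,.12],.03,0,f)
    ik("place",[.53,.2,.17],-.14,0,f)
E
```

```text
(350, 285) [ 0.514 -0.035  0.49 ] [0.556 0.001 0.37 ]
(350, 272) [ 0.518 -0.036  0.529] [0.578 0.014 0.37 ]
(280, 210) [0.772 0.364 0.031] [0.626 0.194 0.37 ]
(400, 268) [0.77  0.019 0.042] [ 0.627 -0.06   0.37 ]
(345, 262) [0.735 0.158 0.005] [0.591 0.032 0.37 ]
0.14 [(700, -500, 23), (700, -450, 46), (750, -500, 131), (750, -450, 338), (750, -400, 33), (750, -350, 22), (750, -300, 4), (750, 0, 46), (750, 50, 15), (750, 300, 46), (750, 350, 43), (800, -500, 95), (800, -450, 306), (800, -400, 30), (800, -350, 116), (800, -300, 123), (800, -50, 11), (800, 0, 22), (850, -500, 48), (850, -450, 220), (850, -400, 19), (850, -350, 26), (850, -300, 141), (850, -250, 22), (900, -500, 42), (900, -450, 180), (900, -400, 342), (900, -350, 315), (900, -300, 72), (900, -250, 328), (900, -200, 365), (900, -150, 355), (900, -100, 349), (900, -50, 341), (900, 0, 332), (900, 50, 327), (900, 100, 151), (900, 150, 313), (900, 200, 307), (900, 250, 228), (900, 300, 193), (900, 350, 283), (900, 400, 277), (900, 450, 157), (900, 500, 145), (900, 550, 265), (900, 600, 261), (900, 650, 248), (900, 700, 130)
[... 3335 characters left out ...]
1.5 ]
push1 -1 [ 0.16  0.86 -1.11  1.95  0.96  0.98  1.58]
mid -1 [ 0.56  0.23 -1.09  2.04  0.25  1.01  2.49]
grip -1 [ 0.24  0.74  0.47  1.86 -0.51  0.66 -2.03]
pour-0.35 -1 [ 0.56  0.6   0.16  1.97 -0.83  0.46 -1.62]
pour0 -1 [ 0.25  0.7   0.5   1.79 -0.46  0.77 -2.05]
pour0.5 -1 [ 0.07  0.94  0.74  1.51 -0.25  1.25 -2.24]
pour0.7 -1 [ 0.03  1.06  0.81  1.4  -0.2   1.43 -2.25]
pour0.9 -1 [ 0.01  1.17  0.87  1.29 -0.15  1.6  -2.23]
tr-0.35 -1 [ 0.23  0.57  0.01  2.18 -1.03  0.11 -1.86]
tr-0.2 -1 [-0.01  0.6   0.33  2.09 -0.72  0.36 -2.2 ]
tr0 -1 [-0.13  0.68  0.5   1.96 -0.53  0.64 -2.41]
trn -1 [-0.08  0.56  0.45  2.23 -0.55  0.45 -2.3 ]
place -1 [ 0.24  0.74 -1.1   1.99  0.83  0.96  1.71]
```

```bash
cat >> h.py <<'E'
def go(pos,yaw,pitch=0):
    env.move_to(list(pos),toolR(yaw,pitch).as_rotvec())
def cross(to_left,half=None):
    """cross the middle on the robot's side of the handpiece, jaw tangential"""
    c=[(.43,-.28,.27),(.43,-.08,.27),(.43,.15,.27)]
    for p in (c if to_left else c[::-1]): go(p,half)
E
python3 - <<'E'
from h import *
for y in(np.pi/2,-np.pi/2):
    for p in[(.43,-.28,.27),(.43,-.08,.27),(.43,.15,.27)]:
        q=env.inverse_kinematics(list(p),toolR(y).as_rotvec()); print(y,None if q is None else np.round(q,2))
E
```

```text
1.5707963267948966 [ 1.06  0.4  -0.79  2.01  0.37  0.88  1.64]
1.5707963267948966 [ 0.74  0.3  -0.86  2.15  0.32  0.81  1.26]
1.5707963267948966 [ 0.4   0.43 -1.15  2.11  0.5   0.91  0.53]
-1.5707963267948966 [ 0.41  0.31  0.07  2.05 -0.03  0.79 -1.07]
-1.5707963267948966 [ 0.09  0.21 -0.05  2.19  0.01  0.74 -1.53]
-1.5707963267948966 [-0.19  0.25 -0.34  2.14  0.12  0.77 -2.17]
```

```bash
python3 - <<'E'
from h import *
t0=env.get_time()
cross(True,-np.pi/2)
n=np.array([np.sin(.14),np.cos(.14),0]); c=np.array([.550,.293,.105])
go(c+.085*n+[0,0,.14],-.14); env.servo_line(list(c+.085*n),velocity=.2)
print(env.get_q().round(2),env.get_time())
g=env.servo_line(list(c-.046*n),velocity=.07,guard=25); print(g,env.get_tcp_pos(),env.get_contact_force())
env.dwell(.7)
env.servo_line(list(c+.03*n+[0,0,.1]),velocity=.25)
print(env.get_time()-t0)
p,X=snap("top"); cv2.imwrite("pics/b1.png",cv2.resize(p[130:300,90:290],None,fx=3,fy=3))
E
```

```text
[-0.45  0.71 -0.36  1.8   0.37  0.69 -1.16] 5.6833
False [0.54358232 0.24788327 0.10500679] [ 0.3956991   0.59929586 -0.42919505]
8.4583
```

View pics/b1.png

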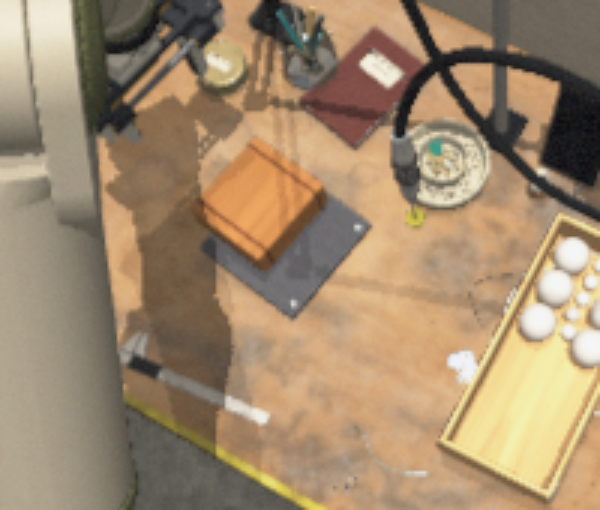

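The block has tipped over and lies on the plate at crop pixel (262,205). I'll measure it now and look at the scoop more closely, since its cap's long side runs along world x, which makes the nose direction uncertain.

```bash
python3 - <<'E'
from h import *
p,X=snap("top")
for q in["block","plate","scoop"]:
    r=tr("top",q)[0]; P=X[r["mask"]]; P=P[~np.isnan(P).any(1)]
    hi=P[P[:,2]>np.percentile(P[:,2],97)-.008]; print(q,r["confidence"],np.percentile(P[:,2],[5,50,95]).round(3),rect(hi))
    if q=="scoop":
        c=np.array([.5477,-.384]);a=np.radians(6.5)
        d=P[:,:2]-c; A=d@[np.cos(a),np.sin(a)]; B=d@[-np.sin(a),np.cos(a)]
        for lo,hi_ in((.0,.015),(.015,.035),(.035,.05),(.06,.085),(.11,.14)):
            m=(P[:,2]>lo)&(P[:,2]<hi_); 
            if m.sum(): print(lo,m.sum(),"A",np.percentile(A[m],[3,50,97]).round(3),"B",np.percentile(B[m],[3,50,97]).round(3))
for q in("scoop_nose","scoop_grip"):print(q,[(r["confidence"],np.round(r["location"])) for r in env.find_in("top",q)])
s,_=env.camera("scene")
for q in("scoop_nose","scoop"):print(q,[(r["confidence"],np.round(r["location"])) for r in env.find_in("scene",q)])
cx,cy=pix("scene",[.55,-.41,.03])[0].astype(int); print(cx,cy)
A=cv2.resize(p[235:325,295:395],(500,450),interpolation=cv2.INTER_CUBIC); B=cv2.resize(s[cy-45:cy+45,max(cx-30,0):cx+30],(300,450),interpolation=cv2.INTER_CUBIC)
cv2.imwrite("pics/c2.png",np.hstack([A,B]))
E
```

```text
block 0.83 [0.016 0.059 0.064] (array([540.3, 223.4]), array([112.4, 120. ]), 81.5)
plate 0.63 [0.002 0.008 0.063] (array([ 545.5, -173.1]), array([303., 135.]), 2.2)
scoop 0.82 [0.028 0.125 0.132] (array([ 548.2, -383.5]), array([61.7, 36.7]), 4.8)
0.0 6 A [-0.053 -0.043  0.053] B [-0.051 -0.028  0.008]
0.015 34 A [-0.057 -0.055  0.053] B [-0.052 -0.026  0.012]
0.035 37 A [-0.056 -0.055  0.053] B [-0.053 -0.019  0.014]
0.06 119 A [-0.055 -0.038  0.053] B [-0.012  0.002  0.015]
0.11 229 A [-0.029 -0.     0.029] B [-0.016  0.001  0.017]
scoop_nose [(0.59, array([331., 276.]))]
scoop_grip [(0.65, array([333., 275.]))]
scoop_nose [(0.67, array([302., 299.])), (0.2, array([253., 273.]))]
scoop [(0.78, array([307., 301.]))]
306 305
```

View pics/c2.png

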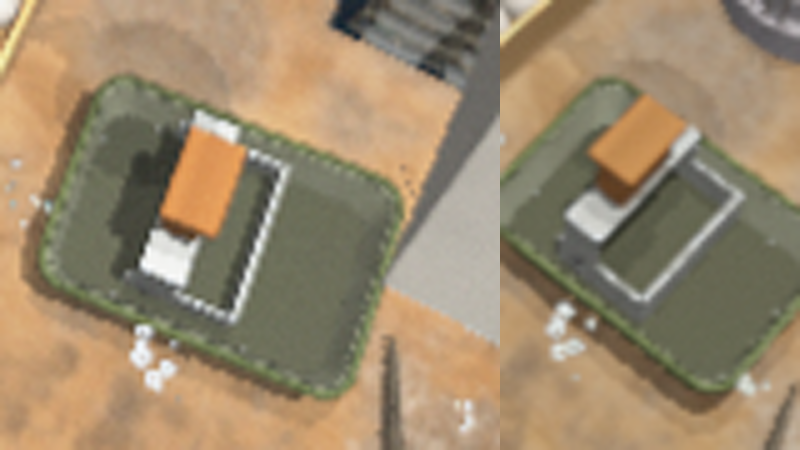

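The nearest wall frame shows the scoop's back wall on the −y side, at left-crop pixels (285,170)–(235,320). So the nose points to +y, a yaw of about 95°, with the handle at (205,185). The block lies flat with its top at about 0.06, centred at (0.540, 0.223) and yawed −8.5°. Next I'll grasp the scoop.

```bash
python3 - <<'E'
from h import *
go((.52,.30,.28),-.5); cross(False,-np.pi/2)
y=np.radians(95.5)
go((.548,-.384,.25),y); print(env.get_q().round(2))
env.servo_line([.548,-.384,.102],velocity=.15,guard=15)
print(env.get_tcp_pos(),env.get_contact_force())
env.close(60); print("w",env.get_width(),26/93)
f0=env.get_contact_force()
env.servo_line([.548,-.384,.24],velocity=.12); env.dwell(.3)
print("w",env.get_width(),env.get_contact_force()-f0,env.get_time())
p,X=snap("top"); s,_=env.camera("scene")
print([ (r["confidence"],r["location"]) for r in env.find_in("top","scoop")])
A=cv2.resize(p[180:330,250:400],(400,400)); B=cv2.resize(s[230:380,240:390],(400,400)); cv2.imwrite("pics/g1.png",np.hstack([A,B]))
go((.50,-.30,.26),.035); print(env.get_q().round(2),env.get_width())
E
```

```text
[ 1.16  0.75 -1.1   1.68  0.72  1.17  1.54]
[ 0.54861728 -0.38408949  0.10303797] [ 0.65394669 -0.02740941  0.00596495]
w 0.40159445134214666 0.27956989247311825
w 0.3958455569653549 [-0.25997493  0.90776002 -2.98267176] 18.3583
[(0.63, [329.4, 276.8])]
[ 0.96  0.49 -0.74  1.88  0.41  0.93  0.06] 0.4019071574397378
```

View pics/g1.png

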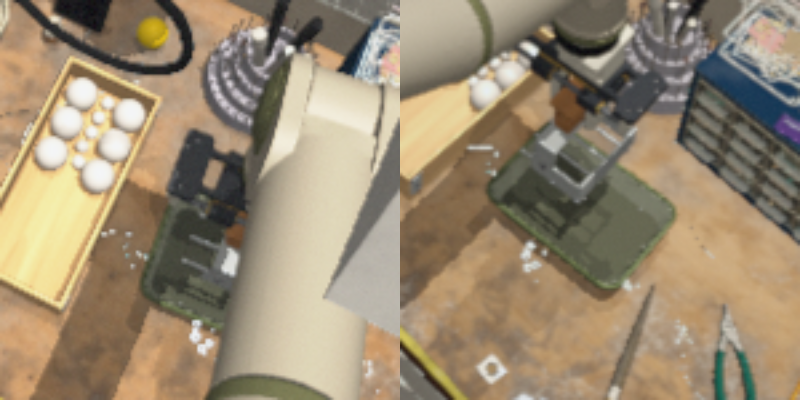

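The grip holds: the load is about 3 N and the scoop is in the gripper. The width reads 37 mm instead of 26 mm, so the pads may be holding the cap rim. I'll set the scoop down in the free near end of the trough and regrip slightly lower.

```bash
cat >> h.py <<'E'
TY=np.radians(2.0); TC=np.array([.5455,-.1735,0])
TU=np.array([np.cos(TY),np.sin(TY),0]); TV=np.array([-TU[1],TU[0],0])
def T(x,y,z): return TC+x*TU+y*TV+np.array([0,0,z])
def line(p,v=.12,pitch=None,guard=None,yaw=TY):
    o=None if pitch is None else toolR(yaw,pitch).as_rotvec()
    return env.servo_line(list(map(float,p)),velocity=v,orientation=o,guard=guard)
E
python3 - <<'E'
from h import *
go(T(-.078,0,.26),TY); print(env.get_q().round(2))
line(T(-.078,0,.125),.15,guard=12)
print(line(T(-.078,0,.098),.03,guard=5),env.get_tcp_pos(),env.get_contact_force(),env.get_time())
env.gripper_open(); env.dwell(.3)
p=env.get_tcp_pos(); print(line([p[0],p[1],.1025],.05,guard=5),env.get_tcp_pos())
env.close(60); print(env.get_width())
p,X=snap("top"); cv2.imwrite("pics/r1.png",cv2.resize(p[190:320,200:380],(800,578)))
E
```

```text
[ 0.84  0.39 -0.79  2.05  0.37  0.84 -0.13]
True [ 0.46659774 -0.17638041  0.1044174 ] [-2.30538834 -0.85280444  4.12921941] 22.125
False [ 0.46682268 -0.1763667   0.10236791]
0.3986652554439964
```

View pics/r1.png

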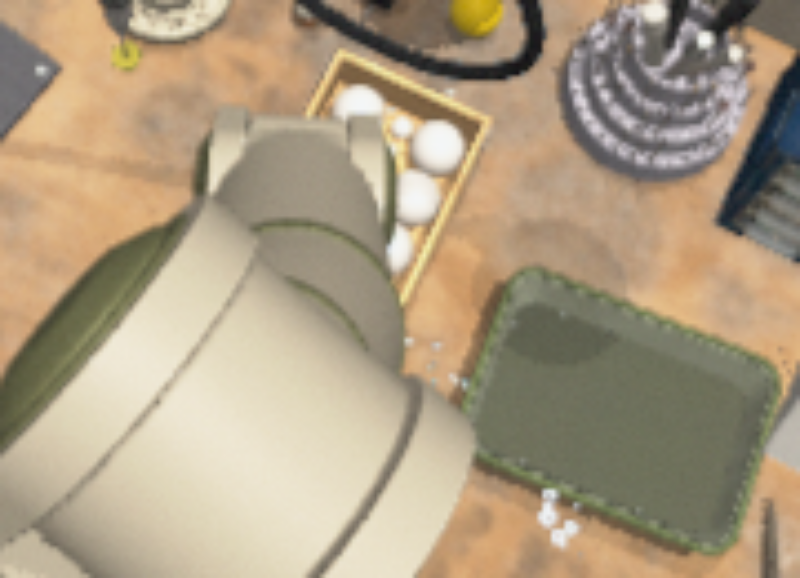

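The regrip gives the same width, so 0.40 is simply how this gripper reads the 26 mm handle. The dish is now empty. Next comes the first scoop: slide flush along the floor, tilt the nose up, lift a little and shake.

```bash
cat >> h.py <<'E'
G=.0965
def tcp(W,L,yaw,pitch):
    "TCP so that scoop-local point L sits at world W"
    return np.array(W)+Ro.from_euler('ZYX',[yaw,pitch,0]).apply(np.array([0,0,G])-np.array(L))
def sc(W,L,yaw,pitch,v=.1,guard=None):
    return env.servo_line([float(a) for a in tcp(W,L,yaw,pitch)],velocity=v,orientation=toolR(yaw,pitch).as_rotvec(),guard=guard)
def pics(name,a=(190,320,200,380),b=(190,330,230,400)):
    p,X=snap("top"); s,_=env.camera("scene")
    f=lambda i,w:cv2.resize(i[w[0]:w[1],w[2]:w[3]],(400,int(400*(w[1]-w[0])/(w[3]-w[2]))))
    A,B=f(p,a),f(s,b); h=max(len(A),len(B)); A,B=[cv2.copyMakeBorder(i,0,h-len(i),0,0,cv2.BORDER_CONSTANT) for i in(A,B)]
    cv2.imwrite(f"pics/{name}.png",np.hstack([A,B])); return X
E
python3 - <<'E'
from h import *
z=env.get_tcp_pos()[2]; print(z)
g=line(T(-.02,0,z),.08,0,guard=25); print(g)
g=line(T(.060,0,z),.05,0,guard=25); p=env.get_tcp_pos(); print(g,(p-TC)@TU,p,env.get_contact_force())
x=(p-TC)@TU; back=lambda dx,dz:T(x-.055+dx,0,z-G+dz)
L=[-.055,0,0]
print(sc(back(0,.002),L,TY,-.12,.05,guard=40))
print(sc(back(-.004,.004),L,TY,-.25,.05,guard=40))
print(sc(back(-.01,.03),L,TY,-.25,.08,guard=40))
for k in range(3):
    for s in(1,-1): sc(back(-.01+.006*s,.032),L,TY,-.25+.03*s,.15)
print(env.get_contact_force(),env.get_width(),env.get_time(),env.get_q().round(2))
pics("l1")
E
```

```text
0.10248198807057218
True
True -0.07644454118359753 [ 0.46911654 -0.17658334  0.10280181] [-3.5776408   0.29781704  8.35528293]
FalseTraceback (most recent call last):
  File "<stdin>", line 8, in <module>
  File "h.py", line 39, in sc
    return env.servo_line([float(a) for a in tcp(W,L,yaw,pitch)],velocity=v,orientation=toolR(yaw,pitch).as_rotvec(),guard=guard)
           ~~~~~~~~~~~~~~^^^^^^^^^^^^^^^^^^^^^^^^^^^^^^^^^^^^^^^^^^^^^^^^^^^^^^^^^^^^^^^^^^^^^^^^^^^^^^^^^^^^^^^^^^^^^^^^^^^^^^^^
workcell.PlanningError: the arm cannot follow that straight line within its joint ranges
```

```bash
python3 - <<'E'
from h import *
line(T(-.075,0,.112),.05,0); env.dwell(.3); f0=env.get_contact_force(); print("free",f0)
print(line(T(-.075,0,.098),.015,0,guard=3)); p=env.get_tcp_pos(); z=p[2]; print(z,env.get_contact_force()-f0)
z+=.0008; line(T(-.075,0,z),.02,0); env.dwell(.2); print(env.get_tcp_pos()[2],env.get_contact_force()-f0)
for x in(-.05,-.02,.01,.04,.06):
    g=line(T(x,0,z),.06,0,guard=25); p=env.get_tcp_pos(); print(x,g,((p-TC)@TU).round(4),((p-TC)@TV).round(4),p[2].round(4),(env.get_contact_force()-f0).round(1))
    if g: break
print(env.get_time(),env.get_q().round(2),env.get_width())
pics("l1")
E
```

```text
free [-0.26305132 -0.02611481 -1.96404488]
True
0.10235321814525081 [-0.80823045 -0.1629602   9.17304142]
0.10297553374165208 [ 0.07991607 -0.07719967 -1.07045674]
-0.05 False -0.05 0.0001 0.103 [-0.2  0.1 -0.8]
-0.02 False -0.0202 0.0001 0.103 [ 0.7 -1.1 -1.4]
0.01 False 0.0099 0.0001 0.103 [ 0.3  0.1 -2.7]
0.04 False 0.0402 0.0002 0.103 [ 0.3 -0.9 -4.2]
0.06 False 0.0605 0.0001 0.1031 [ 0.3  0.5 -4.1]
30.7583 [ 0.57  0.72 -0.6   1.9   0.61  0.71 -0.36] 0.4008149932257785
```

View pics/l1.png

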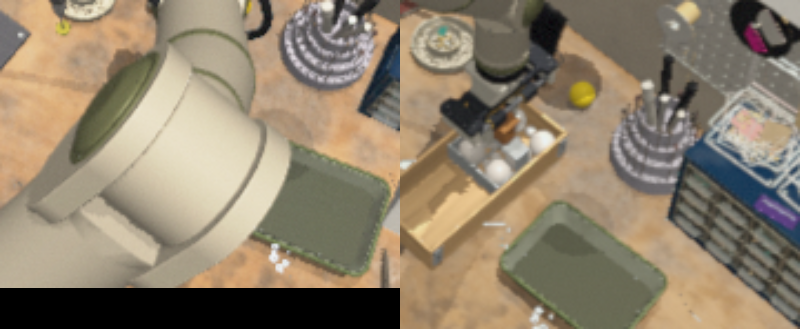

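In the scene view the scoop is under the balls, with full balls visible inside at (500,172), (540,140) and (468,150). The vertical load has risen by about 3 N, which is about four balls. Next I'll tilt and lift.

```bash
python3 - <<'E'
from h import *
p=env.get_tcp_pos(); z=p[2]; x=(p-TC)@TU; L=[-.055,0,0]
back=lambda dx,dz:T(x-.055+dx,0,z-G+dz)
print(sc(back(0,.003),L,TY,-.10,.05,guard=40))
ok=None
for pt in(-.26,-.22,-.18,-.15):
    try: print(pt,sc(back(-.004,.006),L,TY,pt,.05,guard=40)); ok=pt; break
    except env.PlanningError: print("no",pt)
print(sc(back(-.01,.03),L,TY,ok,.08,guard=40))
for k in range(3):
    for s in(1,-1): sc(back(-.01+.006*s,.032),L,TY,ok+.02*(1-s),.15)
env.dwell(.4); print(env.get_contact_force(),env.get_width(),env.get_time(),env.get_q().round(2))
pics("l2",b=(210,300,240,340))
E
```

```text
False
-0.26 False
False
[ 0.52937302 -0.05079554 -5.51985429] 0.39903951681093147 34.225 [ 0.64  0.57 -0.59  2.12  0.71  0.4  -0.44]
```

View pics/l2.png

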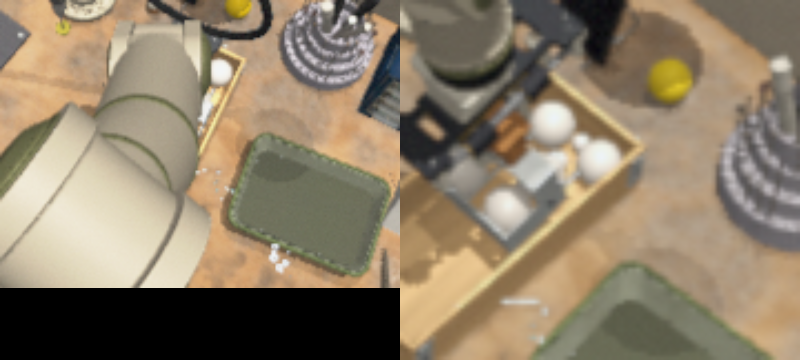

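```bash
python3 - <<'E'
from h import *
L=[-.055,0,0]; pt=-.26
p=env.get_tcp_pos(); x=(p-TC)@TU; W=lambda dx,dz,dy=0:T(-.03+dx,dy,.04+dz)
sc(W(0,0),L,TY,pt,.1)
for k in range(3):
    for s in(1,-1): sc(W(.006*s,0,.003*s),L,TY,pt+.03*(1-s),.2)
sc(W(-.02,.16),L,TY,pt,.15); env.dwell(.5)
print(env.get_contact_force(),env.get_width(),env.get_time())
pics("l3",a=(190,290,220,330),b=(180,300,220,345))
for c in("top","scene"):
    for q in("worn","ball"): print(c,q,[(round(r["confidence"],2),np.round(r["location"]).tolist()) for r in env.find_in(c,q) if r["confidence"]>.25])
E
```

```text
[ 0.23471908  0.07838022 -6.05918111] 0.3982104714351934 37.95
top worn []
top ball [(0.49, [299.0, 222.0])]
scene worn []
scene ball [(0.64, [293.0, 248.0]), (0.54, [305.0, 232.0]), (0.52, [255.0, 240.0])]
```

View pics/l3.png

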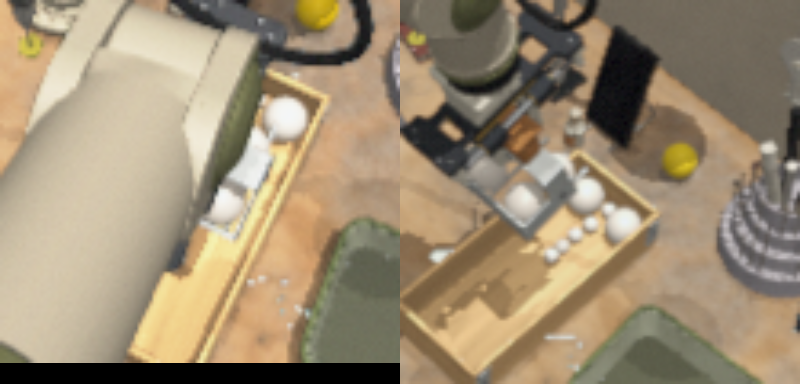

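The scene view shows all five worn balls in the trough, in a line from (550,255) to (609,210). Two full balls are left at (585,195) and (622,225), and four full balls are in the scoop. I'll relocate the dish and pour slowly.

```bash
cat >> h.py <<'E'
def dish():
    p,X=snap("top"); r=tr("top","dish")[0]; P=X[r["mask"]]; P=P[~np.isnan(P).any(1)]
    rim=P[(P[:,2]>.043)&(P[:,2]<.06)]; c,s,a=rect(rim); 
    if s[0]>s[1]: a-=90
    print("dish",round(r["confidence"],2),c,s,a); return np.array([c[0],c[1],0])/1000.,np.radians(a)
def pour(D,a,ny,yaw):
    d=Ro.from_euler('z',a); N=lambda x,z:D+d.apply([x,ny,0])+np.array([0,0,z]); L=[.045,0,0]
    sc(N(-.05,.18),L,yaw,-.26,.15); sc(N(-.035,.075),L,yaw,-.26,.12)
    sc(N(-.035,.068),L,yaw,-.05,.03); sc(N(-.035,.065),L,yaw,.12,.02); env.dwell(.5)
    for pt in(.25,.4,.55,.7): sc(N(-.035,.062),L,yaw,pt,.04); env.dwell(.2)
    env.dwell(.5); print("after pour F",env.get_contact_force(),env.get_width())
    sc(N(-.05,.16),L,yaw,.3,.15); sc(N(-.05,.18),L,yaw,0,.15)
E
python3 - <<'E'
from h import *
D,a=dish()
if abs(D[0]-.545)>.06 or abs(D[1]+.413)>.08: raise SystemExit
pour(D,a,.035,a)
print(env.get_time(),env.get_q().round(2))
go(T(-.09,0,.28),TY)
dish(); pics("p1",b=(210,350,210,380))
for q in("worn","ball"): print(q,[(round(r["confidence"],2),np.round(r["location"]).tolist()) for r in env.find_in("top",q) if r["confidence"]>.25])
E
```

```text
dish 0.81 [ 545.2 -413.3] [154.8 215.4] 6.3
after pour F [-0.2807206   0.02854705 -2.3103702 ] 0.40493963491280316
48.2667 [ 1.13  0.49 -0.74  1.84  0.39  0.97  0.33]
dish 0.67 [ 545.4 -413.8] [155.  216.4] 5.8
worn [(0.26, [273.0, 263.0])]
ball [(0.64, [300.0, 220.0]), (0.61, [336.0, 281.0]), (0.51, [324.0, 264.0]), (0.44, [342.0, 269.0])]
```

View pics/p1.png

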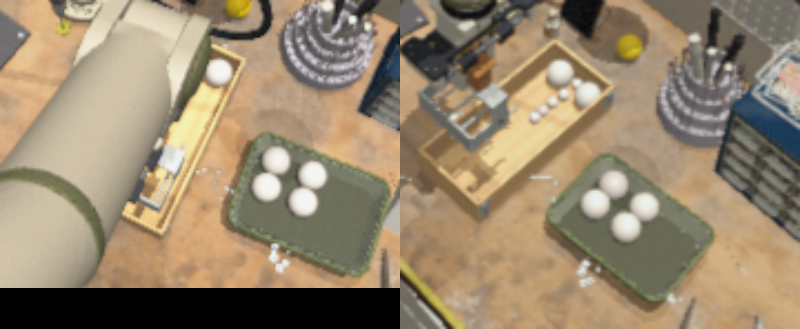

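The top crop shows four full balls in the dish, around (265–312, 160–203). The trough holds two full balls at the far wall and five worn ones. Next is the second scoop, pushed closer to the far wall.

```bash
python3 - <<'E'
from h import *
line(T(-.078,0,.125),.15,0,guard=15); env.dwell(.3); f0=env.get_contact_force()
print(line(T(-.078,0,.097),.015,0,guard=3)); z=env.get_tcp_pos()[2]+.0008; print(z)
line(T(-.075,0,z),.02,0)
for x in(-.03,.03,.06,.075,.085,.092):
    g=line(T(x,0,z),.06,0,guard=18); p=env.get_tcp_pos(); print(x,g,((p-TC)@TU).round(4),(env.get_contact_force()-f0).round(1))
    if g: break
x=(p-TC)@TU; L=[-.055,0,0]
back=lambda dx,dz:T(x-.055+dx,0,z-G+dz)
print(sc(back(0,.002),L,TY,-.08,.05,guard=40),sc(back(-.006,.004),L,TY,-.26,.05,guard=40))
print(sc(back(-.02,.03),L,TY,-.26,.08,guard=40))
W=lambda dx,dz,dy=0:T(-.03+dx,dy,.04+dz)
sc(W(0,0),L,TY,-.26,.1)
for k in range(4):
    for s in(1,-1): sc(W(.006*s,0,.003*s),L,TY,-.26+.03*(1-s),.2)
sc(W(-.05,.16),L,TY,-.26,.15); env.dwell(.5)
print((env.get_contact_force()-f0).round(2),env.get_width(),env.get_time())
pics("m1",a=(190,290,220,330),b=(180,300,220,345))
E
```

```text
True
0.10313836923997077
-0.03 False -0.0305 [ 0.8  0.5 -1. ]
0.03 False 0.0295 [ 0.9  0.3 -0.9]
0.06 False 0.0598 [ 0.2  0.3 -1.3]
0.075 False 0.0757 [ 0.9  0.1 -0.6]
0.085 False 0.0858 [ 1.   1.  -2.4]
0.092 False 0.0925 [ 1.2  0.3 -2.1]
False False
False
[ 0.48  0.32 -3.02] 0.4003787915092401 62.2333
```

View pics/m1.png

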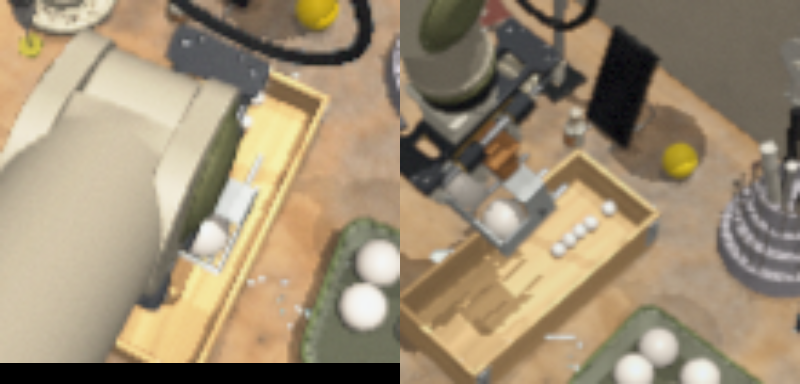

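Five worn balls are still in the trough, from (557,250) to (609,208), and both remaining full balls are in the scoop. I'll check the dish again and pour on its free side.

```bash
python3 - <<'E'
from h import *
D,a=dish(); 
if abs(D[0]-.545)>.06 or abs(D[1]+.413)>.08: raise SystemExit
pour(D,a,-.038,a)
print(env.get_time(),env.get_q().round(2))
go((.43,-.28,.28),-.8); cross(True,-np.pi/2); go((.48,.2,.28),-.15); print(env.get_width(),env.get_q().round(2))
dish(); pics("p2",a=(180,320,210,400),b=(210,350,210,380))
for q in("worn","ball"): print(q,[(round(r["confidence"],2),np.round(r["location"]).tolist()) for r in env.find_in("top",q) if r["confidence"]>.25])
print(env.get_time())
E
```

```text
dish 0.75 [ 545.5 -414.1] [155.1 215.3] 6.4
after pour F [-0.62836721 -0.30007989 -3.22389275] 0.40119888917075175
72.725 [ 1.17  0.56 -0.71  1.71  0.41  1.03  0.42]
0.4004343205441156 [ 0.13  0.41 -0.86  1.98  0.39  0.92 -1.08]
dish 0.86 [ 545.  -414.2] [153.7 216.1] 5.3
worn []
ball [(0.69, [339.0, 268.0]), (0.58, [364.0, 278.0]), (0.58, [306.0, 193.0]), (0.52, [351.0, 296.0]), (0.49, [325.0, 262.0]), (0.45, [336.0, 279.0]), (0.44, [166.0, 196.0])]
77.4917
```

View pics/p2.png

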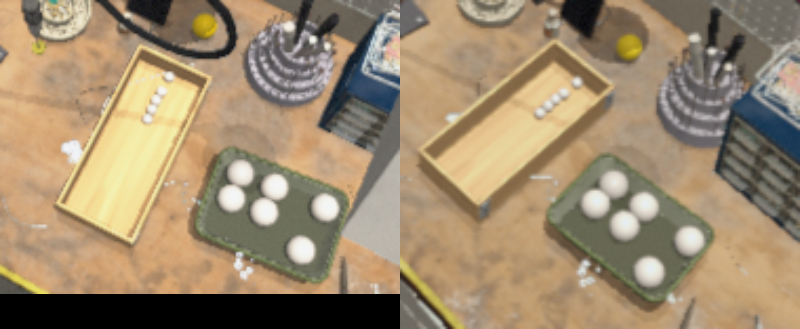

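Six full balls are in the dish and five worn ones in the trough, at top-crop pixels (147,118) to (168,76). Next I'll place the scoop on the middle of the block.

```bash
python3 - <<'E'
from h import *
a=np.radians(-8.5); c=np.array([.5403,.2234])
go((c[0],c[1],.26),a); print(env.get_q().round(2))
line((c[0],c[1],.172),.12,0,guard=15,yaw=a); env.dwell(.3); f0=env.get_contact_force()
print(line((c[0],c[1],.146),.012,0,guard=2.5,yaw=a),env.get_tcp_pos(),env.get_contact_force()-f0)
env.dwell(.3); env.gripper_open(); env.dwell(.4)
line((c[0],c[1],.28),.08); go((.47,.16,.3),-.5); cross(False,-np.pi/2)
p,X=snap("top")
for q in("block","scoop","scoop_grip"):
    r=tr("top",q)[0]; P=X[r["mask"]]; P=P[~np.isnan(P).any(1)]; print(q,r["confidence"],np.percentile(P[:,2],[2,50,98]).round(3))
    if q!="block": hi=P[P[:,2]>np.percentile(P[:,2],97)-.008]; print(rect(hi),np.percentile(hi[:,2],50))
    else:
        hi=P[(P[:,2]>.052)&(P[:,2]<.068)]; print(rect(hi))
pics("f1",a=(130,300,100,400),b=(100,340,120,380)); print(env.get_time())
E
```

```text
[ 0.07  0.52 -0.81  1.87  0.46  0.95 -1.1 ]
True [0.54013861 0.22338977 0.15639354] [-0.96617905 -1.01798878  7.84250939]
block 0.63 [0.013 0.059 0.067]
(array([540.8, 222.3]), array([110.1, 120.7]), 81.8)
scoop 0.92 [0.057 0.115 0.19 ]
(array([540. , 224.7]), array([61.1, 37.6]), 79.9) 0.1859721669718541
scoop_grip 0.73 [0.    0.132 0.19 ]
(array([539.7, 225. ]), array([61.2, 37. ]), 80.8) 0.18608500333973768
87.2
```

View pics/f1.png

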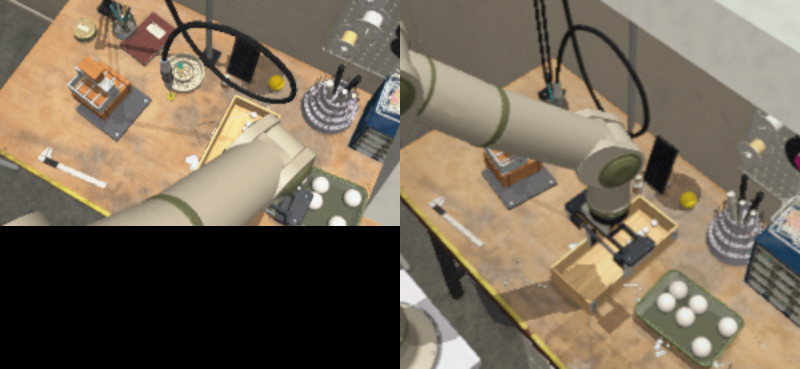

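The scoop stands on the block at top-crop pixel (100,88), upright with its cap at 0.186 (60 + 126 mm). It is within 3 mm of the block's middle, and the gripper is clear of everything, so I'm handing in.

```bash
python3 -c "
from h import *
env.finish_job()"
```

```text
the job is handed in; nothing more can be done
```

The job is done and handed in at about 87 s of the 210 s allowed. I pushed the block over the plate's edge, took the scoop by its handle, and moved the six full-size balls to the dish in two scoops of four and two. I then stood the scoop on the lying block.

What the last checks showed:
- **Balls:** after the second pour, all six full-size balls were in the dish and all five worn ones in the trough. In the very last picture the arm hid most of the trough, so the worn count rests on the picture before the scoop was placed.
- **Block:** it lies flat on the plate, with its upper face about 0.06 m above the bench.
- **Scoop:** it stands upright, with its cap at 0.186 m as expected. Its handle is within about 3 mm of the block's middle.

Some readings disagreed with what I expected, or a step failed:
- **Gripper width:** it read 0.40, about 37 mm, on the 26 mm handle. I regripped lower and it read the same, so I took it as how this gripper reads and carried on.
- **First slide in the trough:** it pressed on the floor and stopped on the force guard. The next move raised a planning error. I lowered the scoop again and slid it just clear of the floor.
- **Networks:** they almost never found the worn balls, so I counted those by eye in the pictures.
- **Dish:** its measured position did not shift during the run.

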